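# Eject a locked test-reader tray with the pin tool

### The job

The test reader's cassette tray is locked in. Take the orange-handled pin tool from its stand, put the pin down through the slot in the reader's roof into the well of the tray and press the red release button right down, then, keeping it down all the way, push the tray out of the reader's front with the same pin until it stops. Be gentle with the mechanism (it breaks at 20 N), touch the reader only with the pin, leave the other things where they are, and finally stand the pin tool back in its stand with the tray left out.

Things in the scene. Friction and masses are not known exactly. Their poses are not given: they have to be found in the camera images.
- reader: White table-top test reader, fixed, 170 x 120 x 70 mm (x, y, z), black display at the rear of its roof. Origin: centre of its underside on the table; +z up, -x is its front, where the tray comes out. Roof slot with blue edges, 72 mm long (x = -46 to +26 mm), 20 mm wide, centred on y = 0; the tray's top runs 12 to 32 mm under the roof's top.
- button_spot (a point): Fixed point level with the roof's top, 70 mm over the table, straight above the red button while the tray is in; axes as the reader's. The button is at the bottom of a round well, 11 mm wide with 2 mm chamfer, in the tray, and travels with it. Well mouth 22 mm, button top 28 mm below this point, both +-8.5 mm: the height differs by reader and is not measured; find the button by feel.
- button (a joint): Travel of the red button, m: 0 = up, 0.006 = down on a hard stop. Spring: 3 N to start, 8 N at the bottom. A tooth on it locks the tray, free when the button is over 5.2 mm down. A second catch half-way (tray at 23 to 26 mm) locks again if the button is not kept over 4.5 mm down. With the tray out (43 mm or more) the button comes up when released and locks the tray out.
- tray (a joint): Travel of the grey tray (blue front) out of the reader, m: 0 = in and locked, 0.050 = fully out, at a hard stop. It moves along the reader's -x, has about 2.5 N of friction and stays where it is left. Its track is not quite level: well and button rise or sink by up to 5 mm (differs by reader, not measured) on the way out, so the press must be kept by feel. It is driven by the pin pushing on the wall of the well. Blue front, 70 x 30 mm.
- pin: Pin tool, about 50 g, upright in its stand: orange square handle 14 x 14 mm, 60 mm long (with a 4 mm black end cap), on a black flange 22 mm across and 4 mm thick; below the flange a steel pin 6 mm thick and 50 mm long. Origin: centre of the flange's underside, on the pin's axis; +z points up along the handle; x and y are square to the handle's flat faces.
- pin_grip (a point): Middle of the pin tool's handle, 34 mm above the flange's underside; axes as the pin tool's.
- pin_tip (a point): Lower end of the steel pin, 50 mm below the flange's underside.
- stand: Grey square block, fixed, 50 x 50 x 55 mm on a 56 mm rubber foot. Origin: centre of its underside.
- stand_hole (a point): Centre of the hole's mouth on the top of the stand, 55 mm over the table: hole 9 mm across with a 2 mm chamfer, 52 mm deep; the tool's flange rests on the top.
- lancet_box: Blue and white carton, 52 x 92 x 47 mm, bystander; origin at the centre of its underside.
- glue_stick: Yellow glue stick with red cap, 26 mm across, 90 mm tall, standing, bystander; origin at the centre of its underside.
- swab_pack: Flat white swab pack, 22 x 165 x 8 mm, bystander; origin at the centre of its underside.
Things that resemble listed ones, but are neither listed nor needed, are in the scene too. Leave any green look-alike of the stand alone.

How it is judged:
On the way, in this order (a step that is already met when the one before it is completed fails the run):
1. the release button is held down with the pin while the tray is still in (value of joint button above 0.005 m and contact force between pin and reader above 3 N and value of joint tray below 0.004 m), for 0.1 s.
2. the tray has been pushed out with the pin (value of joint tray above 0.044 m and contact force between pin and reader above 0.5 N), for 0.1 s.
At the end, for the whole second after the job is handed in: The tray is out (43 mm or more of its 50 mm) with the button up again (within 1.5 mm), and the pin tool stands at rest in its stand: flange on the stand's top within 3 mm, pin within 4 mm of the hole's axis, upright within 0.1 rad (value of joint tray above 0.043 m and value of joint button below 0.0015 m and horizontal distance between pin_tip and stand_hole below 0.004 m and z of pin in the frame of stand_hole between -0.003 and 0.003 m and angle between pin's own z axis and vertical below 0.1 rad and linear speed of pin below 0.01 m/s); the robot touches nothing.
It fails at once if the pin tool pressed on the reader or its parts with more than 20 N (contact force between pin and reader above 20 N).
It fails at once if the robot itself touched the reader (contact force between any of the fingers, the arm and reader above 1 N).
It fails at once if the button came up while the tray was on its way (value of joint tray between 0.005 and 0.041 m and value of joint button below 0.0045 m).
It fails at once if a bystander was moved by more than 20 mm or the carton or glue stick tipped (distance of any of lancet_box, glue_stick, swab_pack from where it was at the start of the episode above 0.02 m or angle between any of lancet_box, glue_stick's own z axis and vertical above 0.3 rad).
It also fails if it takes over 72 s, if anything falls off the work surface, if the arm or the gripper's body presses on something with over 40 N, if the wrist force passes 120 N, or if a joint passes its speed limit or range.

### The arm

A 6-joint arm with a two-finger parallel gripper is mounted at the origin on a cart in front of the work surface, level with it; the furniture and walls round the work are solid. World frame = base frame: x ahead of the robot, y to its left, z up, the work surface at z = 0. Lengths are in m, angles in rad, forces in N, time in s.
With the tool pointing down it reaches from about 0.225 to 0.875 m from the base axis. Payload 3.4 kg.
Tool frame: the origin (TCP) lies midway between the tips of the shut fingers; the grasp point (between the pads) lies 19 mm behind it; z points along the fingers, y is the direction in which the jaws open and shut (so a half turn about z gives the same grasp; the last joint's range is limited). The gripper opens to 85 mm and grips with 20 to 120 N. Pads are 22 mm wide; open, the fingers measure 114 mm over their backs; the gripper's body (76 mm by 85 mm) begins 54 mm behind the grasp point. The pads swing forward as they close: fully open they stand 13 mm farther back than shut.
Start: joints at [1.16, 0.276, 1.505, -0, 1.361, -0.121], TCP at [0.164, 0.551, 0.231] pointing down, gripper open.
Joint ranges: [-2.89, 2.89], [-0.75, 2.08], [0.22, 2.7], [-1.18, 4.32], [0.11, 2.71], [-2.7, 2.7]. Speed limits (rad/s): [2.57, 2.57, 3.14, 3.14, 3.14, 3.14].

### API

Orientations are given as a rotation vector (axis times angle).
In Python, from rig import observe, optics, finish_job, nets gives the robot as it stands.
- The arm moves only by the tool drive_tool, never from a script. Its argument "moves" is a list that holds one entry, the list of rows, each a list of 5 numbers: the shift along the tool's x, y, z in m, then the turn about the tool's z in rad, then the closure, from 0 (fully open) to 1 (shut). A call has 1 to 20 rows; each row shifts and turns the commanded pose from where the row before left it, along the tool's axes as they then stand; what a row does not reach is not made up. A row lasts 1/8 s, in which the tool goes at most 62.5 mm and 10.7 degrees, less where a joint would pass 70% of its speed; a pose out of reach is approached as far as the arm can. A call with a gripper value outside its range is refused whole. The fingers move at their own pace and stop on an object; "force" is the grip in N (left out, the last holds). Time passes only in rows, so rows that do not move let the fingers close. It gives the time, the measured TCP pose, the force and the opening at its end, in the units of the state.
- observe(): the state, without advancing time (a new reading comes with each control period).
- optics.get_image(name): name is "scene" or "top" or "wrist"; returns a dict with "img" (480x640x3 uint8, red, green, blue), "fx", "fy", "cx", "cy" (pixels), "R" (3x3) and "t" (3): a world point X has camera coordinates R X + t. Camera axes: x right, y down, z forward; pixel columns grow to the right and rows downward; lengths in m; the calibration is good to about 2 mm. A picture is of the moment at which its call begins. There is no depth.
- finish_job(): hands the job in, once; it reports no verdict.
Trained networks look in a picture, given as the dict that the camera call returned (one of the last four; its "shot" number tells which), for a name from the list of things; names that differ only in an ending like _2 or _b are one class to them, and where a whole thing is asked for, a point or a joint stands for the part that bears it (a point fixed in the world has none). Each returns a list of dicts, best first, with "p" (0 to 1); they miss things now and then, are a little off and sometimes report something else, mostly with a low value. They report only what shows in the picture. A call takes as long as a camera call. They do not tell look-alikes from the thing itself.
- nets.find_in(label, picture): "position" ([x, y, z] in m, in the coordinates of the camera as it stood for that picture, good to about 4 mm: the middle of the surface that is visible of it).
- nets.masks_of(label, picture): "pixels" (480x640 bool, what is visible of it).
- nets.tip_of(label, picture): "position" ([x, y, z] in m, in the coordinates of the camera as it stood for that picture, good to about 4 mm: a listed point, or the origin of a listed thing).
The state is a dict: "time_s": time; "joints": joint angles; "dq": joint speeds; "joint_torque": joint torques, N m; "position": TCP position; "ee_rot": TCP orientation; "ft_force": force on the tool from outside, world axes, zero at the start; "ft_torque": the same for the moment, N m; "gripper_width": opening from 0.0 (shut) to 1.0 (fully open).
Only numpy, scipy, OpenCV 4.12 (cv2) and the standard library are available. Lean on these libraries where they do the work, as an engineer would, in place of code of your own. Each camera call takes 0.05 s, during which the arm holds its last target. There are 200 camera calls.

## Working session

There is one attempt and no reset: what is moved stays moved. The work goes in short steps, Python scripts to look and compute and a tool call to move; the robot and the scene stay as the last step left them, time stands still between calls to the robot, and variables do not carry over. Pictures are saved under pics/ and viewed, about 8 in all and at most 12, crops included, and the job is handed in when it is done.

Besides the shell and the picture viewer there is one more tool, called after "Request:" by a JSON object that holds its "name" and its "arguments". drive_tool: Moves the arm, as the interface text tells. Its arguments: {"type":"object","properties":{"moves":{"type":"array"},"force":{"type":"number"}},"required":["moves"]}

```bash
mkdir -p pics; ls
cat > h.py <<'E'
import numpy as np, cv2
from rig import observe, optics, finish_job, nets
def W(p,c): return np.array(c["R"]).T@(np.array(p)-np.array(c["t"]))
def P(X,c):
    q=np.array(c["R"])@np.array(X)+np.array(c["t"]); return np.array([c["fx"]*q[0]/q[2]+c["cx"],c["fy"]*q[1]/q[2]+c["cy"]])
def ray(u,v,z,c):
    R=np.array(c["R"]);o=-R.T@np.array(c["t"]);d=R.T@np.array([(u-c["cx"])/c["fx"],(v-c["cy"])/c["fy"],1]);return o+d*(z-o[2])/d[2]
def save(c,n): cv2.imwrite("pics/"+n+".png",c["img"][:,:,::-1])
E
python3 - <<'E'
from h import *
print(observe())
for n in ["scene","top"]:
    c=optics.get_image(n); save(c,n)
    for l in ["reader","button_spot","pin_grip","pin_tip","pin","stand","stand_hole","tray"]:
        for r in nets.tip_of(l,c)[:2] if l!="tray" else nets.find_in(l,c)[:2]: print(n,l,round(r["p"],2),W(r["position"],c).round(4))
E
```

```text
pics
{'time_s': 0.0, 'joints': array([ 1.16001636e+00,  2.76558473e-01,  1.50614950e+00,  1.38280620e-06,
        1.36066624e+00, -1.21014566e-01]), 'dq': array([-2.88361233e-04, -7.84085390e-04,  6.28632469e-05, -2.04998560e-03,
        9.15274795e-04, -2.50384247e-04]), 'joint_torque': array([ 1.48320811e-03, -4.16770613e+01, -2.45807844e+01,  4.40790291e-05,
        1.10639253e-02, -1.25286576e-05]), 'position': array([0.16409352, 0.55053721, 0.230454  ]), 'ee_rot': array([-4.53504210e-01, -3.10821196e+00,  2.69916893e-03]), 'ft_force': array([-0.56228545,  0.0993488 ,  0.41490142]), 'ft_torque': array([ 0.01438536, -0.04497791, -0.02472896]), 'gripper_width': 1.0001370829449587}
scene reader 0.96 [0.5567 0.0108 0.0026]
scene reader 0.16 [ 0.6773 -0.3177  0.0018]
scene button_spot 0.89 [0.5704 0.0083 0.0712]
scene pin_grip 0.55 [ 0.5367 -0.2921  0.0897]
scene pin 0.74 [ 0.5329 -0.2897  0.0613]
scene pin 0.16 [ 6.760e-01 -3.167e-01 -6.000e-04]
scene stand 0.77 [ 4.690e-01 -1.877e-01  1.000e-04]
scene stand 0.74 [ 0.5379 -0.2925 -0.0012]
scene stand_hole 0.76 [ 0.4268 -0.3661  0.0535]
scene stand_hole 0.68 [ 0.4681 -0.1848  0.0576]
scene tray 0.88 [0.54   0.0391 0.0468]
top reader 0.61 [ 0.5553  0.0161 -0.0076]
top reader 0.25 [ 0.756  -0.175  -0.0025]
top button_spot 0.95 [0.573  0.0126 0.069 ]
top pin_grip 0.69 [ 0.5377 -0.2884  0.0907]
top pin_tip 0.6 [0.5715 0.0126 0.066 ]
top pin 0.43 [ 0.5318 -0.2908  0.0563]
top pin 0.43 [ 0.5345 -0.287   0.0521]
top stand 0.77 [ 0.47   -0.1845  0.0006]
top stand 0.74 [ 0.4277 -0.3608 -0.0009]
top stand_hole 0.78 [ 0.4314 -0.3627  0.053 ]
top stand_hole 0.76 [ 0.5342 -0.2862  0.0544]
top tray 0.92 [0.5466 0.0224 0.0421]
```

View pics/scene.png

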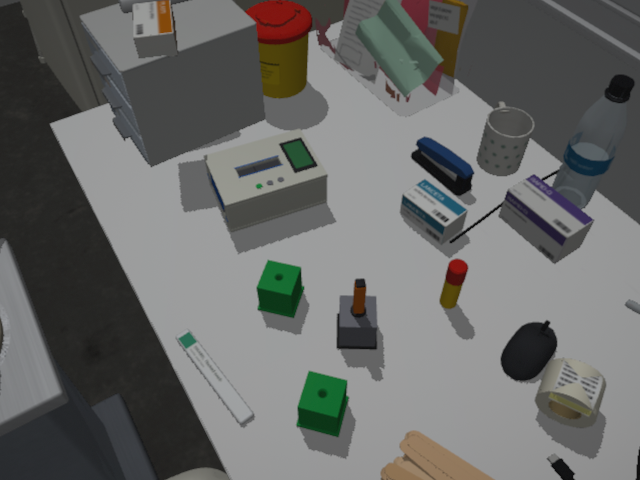

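View pics/top.png

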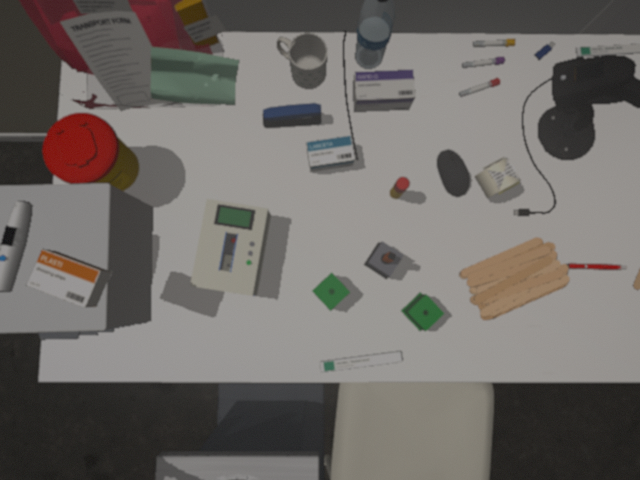

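Run:
```python
from h import *
c=optics.get_image("top"); s=optics.get_image("scene")
print("scale",c["fx"],-np.array(c["R"]).T@c["t"],-np.array(s["R"]).T@s["t"])
for (u,v) in [(110,185),(110,330),(0,330),(40,380)]:
    print(u,v,ray(u,v,0,c).round(3),ray(u,v,.2,c).round(3))
print(P([.164,.551,.23],c),P([0,0,0],c))
a=cv2.resize(c["img"][195:300,185:285],None,fx=5,fy=5,interpolation=cv2.INTER_CUBIC)
b=cv2.resize(s["img"][120:240,195:340],None,fx=4,fy=4,interpolation=cv2.INTER_CUBIC)
cv2.imwrite("pics/rd.png",a[:,:,::-1])
for l in ["reader"]:
  for c_ in (c,s):
    m=nets.masks_of(l,c_)[0]["pixels"]; print(cv2.minAreaRect(np.argwhere(m)[:,::-1].astype(np.float32)))
for l in ["lancet_box","glue_stick","swab_pack"]:
    print(l,[(round(r["p"],2),W(r["position"],c).round(3)) for r in nets.tip_of(l,c)[:1]])
```

```text
scale 453.5816993855351 [ 0.47052172 -0.15692898  0.93319835] [ 0.26693862 -0.6308813   0.74303735]
110 185 [0.69  0.279 0.   ] [0.643 0.186 0.2  ]
110 330 [0.392 0.262 0.   ] [0.409 0.172 0.2  ]
0 330 [0.392 0.483 0.   ] [0.408 0.346 0.2  ]
40 380 [0.294 0.395 0.   ] [0.332 0.277 0.2  ]
[-171.76369111  503.15622377] [235.34550769 538.10847986]
((231.26992797851562, 246.6414031982422), (67.36294555664062, 90.16517639160156), 10.407711029052734)
((267.2558898925781, 177.25790405273438), (81.86859893798828, 114.26607513427734), 71.79151916503906)
lancet_box [(0.87, array([ 0.757, -0.177, -0.001]))]
glue_stick [(0.66, array([ 0.674, -0.311, -0.002]))]
swab_pack [(0.67, array([ 0.33 , -0.244, -0.004]))]
```

View pics/rd.png

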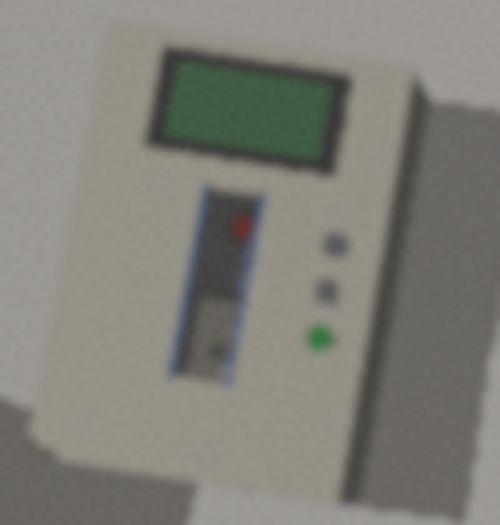

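Request:
{"name": "drive_tool", "arguments": {"moves": [[[-0.029, -0.037, -0.012, 0, 0], [-0.029, -0.037, -0.012, 0, 0], [-0.029, -0.037, -0.012, 0, 0], [-0.029, -0.037, -0.012, 0, 0], [-0.029, -0.037, -0.012, 0, 0], [-0.029, -0.037, -0.012, 0, 0], [-0.029, -0.037, -0.012, 0, 0], [-0.029, -0.037, -0.012, 0, 0], [-0.036, -0.04, 0, 0, 0], [-0.036, -0.04, 0, 0, 0], [-0.036, -0.04, 0, 0, 0], [-0.036, -0.04, 0, 0, 0], [-0.036, -0.04, 0, 0, 0], [-0.036, -0.04, 0, 0, 0], [-0.036, -0.04, 0, 0, 0], [-0.036, -0.04, 0, 0, 0], [-0.036, -0.04, 0, 0, 0], [-0.036, -0.04, 0, 0, 0], [0, 0, 0, 0, 0], [0, 0, 0, 0, 0]]]}}

```text
time_s: 3.75
position: [0.5324, -0.2847, 0.3268]
ee_rot: [-0.454, -3.107, -0.002]
ft_force: [-0.8, 0.1, -0.1]
gripper_width: 0.994
```

Run:
```python
from h import *
from scipy.spatial.transform import Rotation as R
o=observe();print(o["position"],R.from_rotvec(o["ee_rot"]).as_matrix().round(4),o["joints"].round(3),o["time_s"],o["ft_force"])
w=optics.get_image("wrist");save(w,"w1")
print(-np.array(w["R"]).T@w["t"])
for l in ["pin_grip","pin","stand","stand_hole"]:
    for r in nets.tip_of(l,w)[:2]: print(l,round(r["p"],2),W(r["position"],w).round(4))
```

```text
[ 0.53242096 -0.28466307  0.32683643] [[-0.9582  0.286  -0.001 ]
 [ 0.286   0.9582  0.0015]
 [ 0.0014  0.0011 -1.    ]] [-6.070e-01  2.860e-01  1.259e+00  1.000e-03  1.598e+00 -1.887e+00] 3.75 [-0.82902847  0.07794731 -0.06390147]
[ 0.45334828 -0.26173943  0.46985072]
pin_grip 0.8 [ 0.5332 -0.2901  0.0921]
pin_grip 0.5 [ 5.342e-01 -2.881e-01  5.000e-04]
pin 0.72 [ 0.5334 -0.2923  0.0572]
stand 0.85 [ 0.4707 -0.1811 -0.0015]
stand 0.59 [ 0.5347 -0.2875  0.0036]
stand_hole 0.95 [ 0.4692 -0.1843  0.0593]
stand_hole 0.9 [ 0.4323 -0.3644  0.0583]
```

View pics/w1.png

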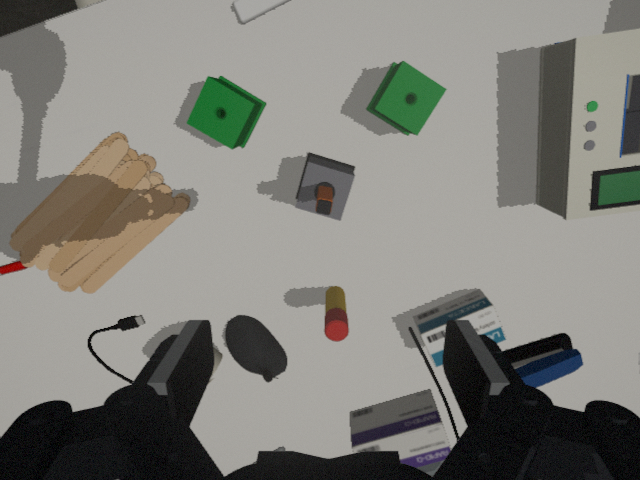

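Run:
```python
from h import *
a=cv2.imread("pics/w1.png")[145:230,285:365]
cv2.imwrite("pics/w1c.png",cv2.resize(a,None,fx=7,fy=7,interpolation=cv2.INTER_CUBIC))
```

```text
(no output)
```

View pics/w1c.png

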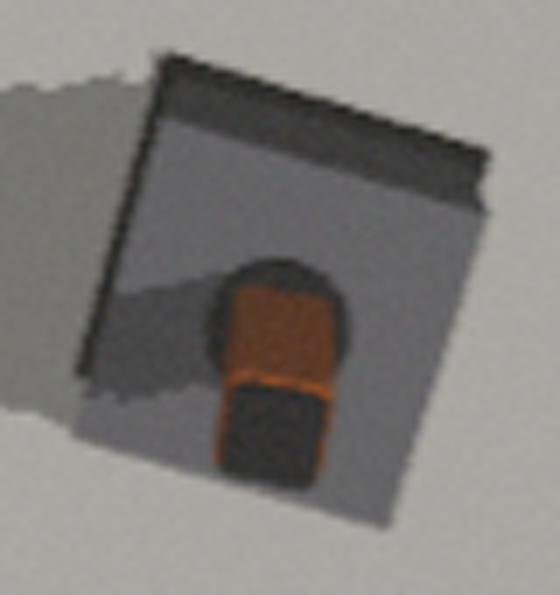

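Run:
```python
from h import *
w=optics.get_image("wrist"); q=[(230,380),(333,389),(317,490),(220,481)]
p=np.array([ray(285+(x+.5)/7-.5,145+(y+.5)/7-.5,.119,w) for x,y in q])[:,:2]
print(p.round(4),p.mean(0)); e=np.roll(p,-1,0)-p
print(np.hypot(*e.T),np.degrees(np.arctan2(e[:,1],e[:,0])))
# flange circle centre
x,y=278,324; print(ray(285+x/7,145+y/7,.059,w))
# stand top corners
q=[(165,118),(487,212),(388,528),(72,435)]
p=np.array([ray(285+x/7,145+y/7,.055,w) for x,y in q])[:,:2];print(p.mean(0)); e=np.roll(p,-1,0)-p;print(np.hypot(*e.T),np.degrees(np.arctan2(e[:,1],e[:,0])))
```

```text
[[ 0.5269 -0.2926]
 [ 0.5318 -0.2804]
 [ 0.5439 -0.2861]
 [ 0.5392 -0.2977]] [ 0.5354574  -0.28922625]
[0.01310428 0.01338282 0.01249276 0.01327666] [  68.3606752   -25.18101905 -112.01694443  157.43309542]
[ 0.53406169 -0.28849715  0.059     ]
[ 0.53519181 -0.28887145]
[0.0490419  0.0502017  0.04994512 0.04955937] [  57.26608154  -32.81966615 -123.48173227  146.13985424]
```

Request:
{"name": "drive_tool", "arguments": {"moves": [[[-0.0039, -0.0033, 0.05, 0.055, 0], [0, 0, 0.05, 0.055, 0], [0, 0, 0.05, 0, 0], [0, 0, 0.045, 0, 0], [0, 0, 0.04, 0, 0], [0, 0, 0.019, 0, 0], [0, 0, 0, 0, 0], [0, 0, 0, 0, 0]]]}}

```text
time_s: 5.05
position: [0.5364, -0.2897, 0.0746]
ee_rot: [0.623, 3.077, -0.001]
ft_force: [0.0, -0.7, 0.8]
gripper_width: 0.997
```

Request:
{"name": "drive_tool", "arguments": {"moves": [[[0, 0, 0, 0, 0.5], [0, 0, 0, 0, 0.7], [0, 0, 0, 0, 0.9], [0, 0, 0, 0, 1], [0, 0, 0, 0, 1], [0, 0, 0, 0, 1], [0, 0, 0, 0, 1], [0, 0, 0, 0, 1]]], "force": 70}}

```text
time_s: 6.05
position: [0.5358, -0.2895, 0.0736]
ee_rot: [0.624, 3.078, -0.0]
ft_force: [-0.3, -0.0, 4.4]
gripper_width: 0.156
```

Request:
{"name": "drive_tool", "arguments": {"moves": [[[0, 0, -0.01, 0, 1], [0, 0, -0.02, 0, 1], [0, 0, -0.04, 0, 1], [0, 0, -0.04, 0, 1], [0, 0, -0.03, 0, 1], [0, 0, 0, 0, 1], [0, 0, 0, 0, 1]]]}}

```text
time_s: 6.92
position: [0.5348, -0.2889, 0.2121]
ee_rot: [-0.623, -3.077, -0.002]
ft_force: [-0.3, 0.1, -0.9]
gripper_width: 0.153
```

```bash
python3 - <<'E'
from h import *
from scipy.spatial.transform import Rotation as R
o=observe();print(o["position"],R.from_rotvec(o["ee_rot"]).as_matrix().round(4),o["joints"].round(3),o["time_s"],o["ft_force"],o["gripper_width"])
for n in ["wrist","scene","top"]:
  w=optics.get_image(n);save(w,"l_"+n)
  print(n)
  for l in ["pin_grip","pin_tip","stand_hole","button_spot"]:
    for r in nets.tip_of(l,w)[:3]: print(l,round(r["p"],2),W(r["position"],w).round(4))
E
python3 - <<'E'
import cv2,numpy as np
a=cv2.imread("pics/l_wrist.png");s=cv2.imread("pics/l_scene.png")[200:380,300:420]
s=cv2.resize(s,None,fx=2.66,fy=2.66)[:480]
a=cv2.resize(a[:,150:600],None,fx=1,fy=1)
cv2.imwrite("pics/l.png",np.hstack([a,np.pad(s,((0,480-s.shape[0]),(0,0),(0,0)))]))
E
```

```text
[ 0.53478117 -0.2888521   0.21209208] [[-9.211e-01  3.892e-01 -1.900e-03]
 [ 3.892e-01  9.211e-01  1.400e-03]
 [ 2.300e-03  6.000e-04 -1.000e+00]] [-0.61   0.337  1.463  0.     1.344 -1.781] 6.925 [-0.2900656   0.09778838 -0.9450929 ] 0.15333682148796007
wrist
pin_grip 0.64 [ 0.5364 -0.2868  0.2302]
pin_tip 0.88 [ 0.533  -0.2911  0.145 ]
pin_tip 0.71 [ 0.7545 -0.1846  0.0067]
stand_hole 0.73 [ 0.4312 -0.3677  0.0558]
stand_hole 0.62 [ 0.5396 -0.2878  0.0554]
stand_hole 0.58 [ 0.4653 -0.1842  0.0581]
scene
pin_grip 0.67 [ 0.5403 -0.288   0.0577]
pin_tip 0.7 [ 0.5373 -0.2922  0.1407]
stand_hole 0.97 [ 0.5368 -0.2865  0.0562]
stand_hole 0.75 [ 0.4267 -0.3649  0.0579]
stand_hole 0.73 [ 0.4698 -0.1845  0.0553]
button_spot 0.68 [0.5673 0.0089 0.0725]
top
stand_hole 0.93 [ 0.4742 -0.1843  0.0529]
stand_hole 0.84 [ 0.4307 -0.3662  0.0532]
stand_hole 0.65 [ 0.537  -0.2908  0.0518]
button_spot 0.74 [0.5742 0.0117 0.0678]
```

View pics/l.png

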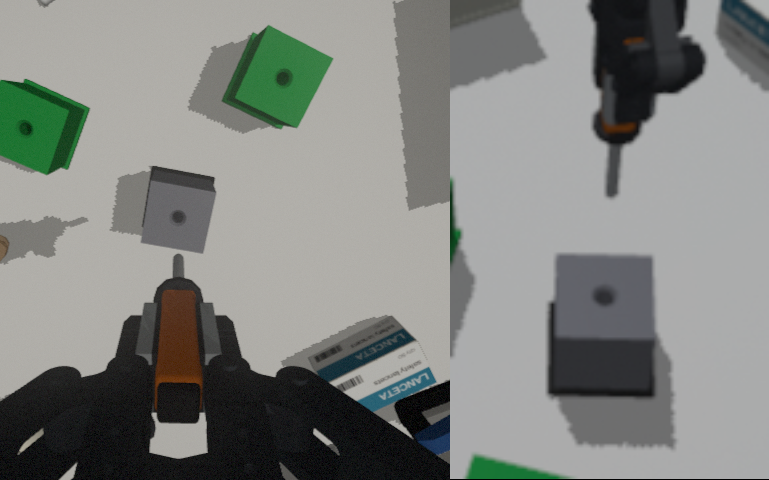

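Request:
{"name": "drive_tool", "arguments": {"moves": [[[0.0137, 0.0483, 0, 0, 1], [0.0137, 0.0483, 0, 0, 1], [0.0137, 0.0483, 0, 0, 1], [0.0137, 0.0483, 0, 0, 1], [0.0137, 0.0483, 0, 0, 1], [0.0137, 0.0483, 0, 0, 1], [0, 0, 0.01, -0.108, 1], [0, 0, 0.01, -0.108, 1], [0, 0, 0, 0, 1], [0, 0, 0, 0, 1]]]}}

```text
time_s: 8.93
position: [0.5729, 0.0094, 0.1937]
ee_rot: [0.291, 3.127, 0.0]
ft_force: [0.9, 0.2, 0.2]
gripper_width: 0.153
```

Run:
```python
from h import *
from scipy.spatial.transform import Rotation as R
o=observe();print(o["position"],R.from_rotvec(o["ee_rot"]).as_matrix().round(4),o["joints"].round(3),o["time_s"],o["ft_force"])
w=optics.get_image("wrist");np.savez("w2.npz",**{k:w[k] for k in ["img","R","t","fx","fy","cx","cy"]})
for l in ["pin_tip","button_spot"]:
    for r in nets.tip_of(l,w)[:2]: print(l,round(r["p"],2),W(r["position"],w).round(4),P(W(r["position"],w),w))
u=P([.572,.010,.07],w);x,y=map(int,u);print(x,y)
x0=max(0,x-130);y0=max(0,y-130);print(x0,y0)
cv2.imwrite("pics/w2.png",cv2.resize(w["img"][y0:y0+200,x0:x0+260,::-1],None,fx=3,fy=3,interpolation=cv2.INTER_CUBIC))
```

```text
[0.57289911 0.00942247 0.19370505] [[-9.828e-01  1.845e-01  7.000e-04]
 [ 1.845e-01  9.828e-01  0.000e+00]
 [-7.000e-04  2.000e-04 -1.000e+00]] [-0.105  0.296  1.572  0.     1.273 -1.49 ] 8.925 [0.89904914 0.19841066 0.17513414]
pin_tip 0.6 [0.5701 0.0057 0.1287] [321.44897818 258.55515767]
button_spot 0.95 [0.5698 0.0092 0.0725] [327.54935369 227.34722273]
button_spot 0.7 [0.5694 0.0053 0.1268] [320.41327531 256.26731223]
329 229
199 99
```

View pics/w2.png

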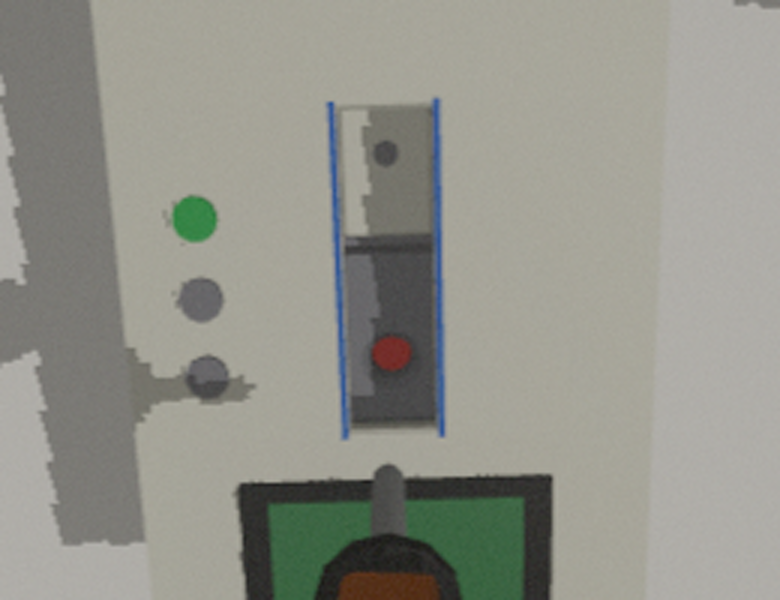

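```bash
cat > m.py <<'E'
from h import *
w=dict(np.load("w2.npz"));c=optics.get_image("top");s=optics.get_image("scene")
f=lambda x,y:(199+x/3,99+y/3)
q=np.array([ray(*f(x,y),.07,w) for x,y in [(331,102),(437,98),(442,436),(346,438)]])[:,:2]
print("wrist slot",q.round(4).tolist());fm=(q[0]+q[1])/2;rm=(q[2]+q[3])/2
d=(rm-fm)/np.linalg.norm(rm-fm);print("len",np.linalg.norm(rm-fm),"yaw",np.degrees(np.arctan2(d[1],d[0])),"mid",(fm+rm)/2)
n=np.array([-d[1],d[0]])
g=lambda x,y:(185+x/5,195+y/5)
qt=np.array([ray(*g(x,y),.07,c) for x,y in [(172,377),(230,383),(264,195),(206,187)]])[:,:2]
print("top slot",qt.round(4).tolist(),"mid",qt.mean(0))
for z in (.0335,.042,.0505):
  for nm,b in (("w",ray(*f(391,353),z,w)),("t",ray(*g(241,228),z,c))):
    e=b[:2]-(fm+rm)/2; print(nm,z,b.round(4),"along",e@d-.010,"lat",e@n)
t=ray(*f(388,467),.125,w);print("tip w",t,(t[:2]-(fm+rm)/2)@n)
for l in ["reader","button_spot"]:
  for p in (c,s):
    for r in nets.tip_of(l,p)[:1]: x=W(r["position"],p);e=x[:2]-(fm+rm)/2;print(l,x.round(4),e@d-.01,e@n)
E
python3 m.py
```

```text
wrist slot [[0.5066, 0.0092], [0.51, 0.0315], [0.5851, 0.0196], [0.5814, -0.0024]]
len 0.07586388919881625 yaw -8.927078747271336 mid [0.54579613 0.01449442]
top slot [[0.5096, 0.0305], [0.5074, 0.0084], [0.5793, -0.0027], [0.5823, 0.0196]] mid [0.54466715 0.01396734]
w 0.0335 [0.5731 0.0099 0.0335] along 0.017674914295513662 lat -0.0002811082476990622
t 0.0335 [0.5706 0.0127 0.0335] along 0.014819637973914624 lat 0.002076876417825674
w 0.042 [0.5708 0.0103 0.042 ] along 0.015353716014902779 lat -0.0002415948472073499
t 0.042 [0.5697 0.0111 0.042 ] along 0.014133919014138635 lat 0.0003469750899877769
w 0.0505 [0.5685 0.0107 0.0505] along 0.013032517734291893 lat -0.00020208144671563682
t 0.0505 [0.5687 0.0095 0.0505] along 0.013448200054362635 lat -0.0013829262378500652
tip w [0.56995259 0.00964012 0.125     ] -0.0010469600647577007
reader [ 0.5548  0.0147 -0.0061] -0.0011569925518828614 0.0016363321025458278
reader [0.5562 0.0144 0.004 ] 0.0003093588225358459 0.0015395843924360922
button_spot [0.5689 0.0138 0.0695] 0.012963583008366473 0.0029377161622842407
button_spot [0.5684 0.0095 0.0719] 0.013143126148448524 -0.0013812227058221374
```

Request:
{"name": "drive_tool", "arguments": {"moves": [[[0, 0.001, 0.02, -0.03, 1], [0, 0, 0.02, 0, 1], [0, 0, 0.015, 0, 1], [0, 0, 0.008, 0, 1], [0, 0, 0, 0, 1], [0, 0, 0, 0, 1]]]}}

```text
time_s: 10.12
position: [0.5734, 0.0105, 0.1309]
ee_rot: [0.241, 3.131, 0.0]
ft_force: [-0.4, 0.2, -1.0]
gripper_width: 0.153
```

Run:
```python
from h import *
o=observe();print(o["position"],o["ee_rot"],o["time_s"],o["ft_force"])
w=optics.get_image("wrist");np.savez("w3.npz",**{k:w[k] for k in ["img","R","t","fx","fy","cx","cy"]})
s=optics.get_image("scene")
u=P([.57,.010,.065],w);x,y=map(int,u);print(x,y,x-50,y-60)
us=P([.57,.010,.065],s);xs,ys=map(int,us);print(xs,ys)
a=cv2.resize(w["img"][y-60:y+60,x-50:x+50,::-1],None,fx=4.5,fy=4.5,interpolation=cv2.INTER_CUBIC)
b=cv2.resize(s["img"][ys-60:ys+30,xs-30:xs+30,::-1],None,fx=5.4/.9,fy=5.4/.9,interpolation=cv2.INTER_CUBIC)[:540,:350]
cv2.imwrite("pics/w3.png",np.hstack([a,b]))
```

```text
[0.57339757 0.01049253 0.13092576] [2.41293408e-01 3.13095298e+00 8.71735949e-05] 10.125 [-0.39496596  0.1511245  -0.95377889]
327 255 277 195
273 164
```

View pics/w3.png

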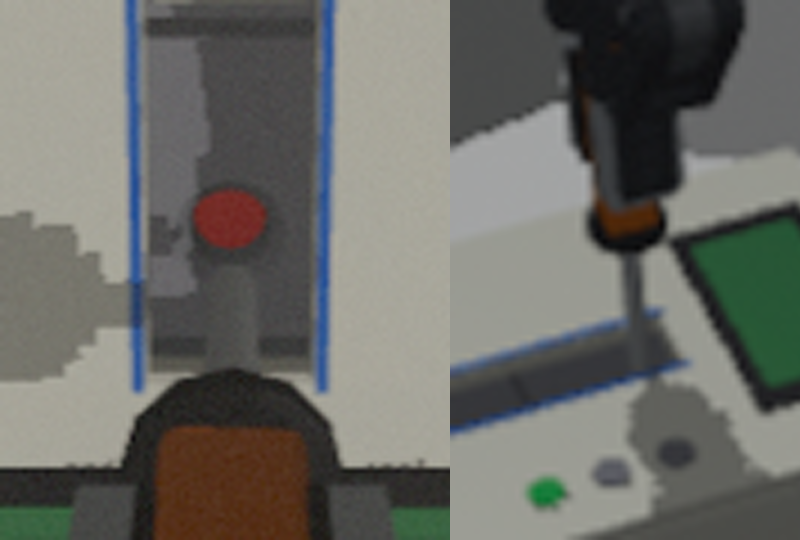

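Run:
```python
from h import *
w=dict(np.load("w3.npz"));f=lambda x,y:(277+x/4.5,195+y/4.5)
T=np.array([.5734,.0105]);ax=np.array([np.cos(np.radians(171.1)),np.sin(np.radians(171.1))]);ay=np.array([-ax[1],ax[0]])*-1
pr=lambda n,b:print(n,b.round(4),"toolx",round((b[:2]-T)@ax,4),"tooly",round((b[:2]-T)@ay,4))
pr("tip front edge",ray(*f(235,263),.0623,w))
for z in (.037,.045,.05): pr("button %g"%z,ray(*f(230,219),z,w))
pr("ring",ray(*f(233,221),.050,w))
for x,y in [(133,370),(323,370),(130,20),(328,20)]: pr("edge",ray(*f(x,y),.07,w))
print(ray(*f(196,219),.045,w)-ray(*f(266,219),.045,w))
```

```text
tip front edge [0.5698 0.0112 0.0623] toolx 0.0037 tooly 0.0002
button 0.037 [0.5727 0.0102 0.037 ] toolx 0.0007 tooly -0.0004
button 0.045 [0.5699 0.0106 0.045 ] toolx 0.0034 tooly -0.0004
button 0.05 [0.5682 0.0109 0.05  ] toolx 0.0052 tooly -0.0004
ring [0.5686 0.0112 0.05  ] toolx 0.0049 tooly -0.0001
edge [ 0.5788 -0.0028  0.07  ] toolx -0.0074 tooly -0.0123
edge [0.5823 0.0201 0.07  ] toolx -0.0073 tooly 0.0109
edge [0.5358 0.0043 0.07  ] toolx 0.0361 tooly -0.0119
edge [0.5393 0.0267 0.07  ] toolx 0.0362 tooly 0.0107
[-1.42767660e-03 -9.19606682e-03 -2.77555756e-17]
```

Request:
{"name": "drive_tool", "arguments": {"moves": [[[0.003, -0.0005, 0, 0, 1], [0, 0, 0.002, 0, 1], [0, 0, 0.002, 0, 1], [0, 0, 0.002, 0, 1], [0, 0, 0, 0, 1], [0, 0, 0, 0, 1]]]}}

```text
time_s: 10.98
position: [0.5698, 0.0105, 0.1242]
ee_rot: [-0.241, -3.132, -0.0]
ft_force: [-0.3, 0.3, -1.4]
gripper_width: 0.154
```

Request:
{"name": "drive_tool", "arguments": {"moves": [[[0, 0, 0.0015, 0, 1], [0, 0, 0.0015, 0, 1], [0, 0, 0, 0, 1]]]}}

```text
time_s: 11.35
position: [0.5696, 0.0105, 0.1211]
ee_rot: [-0.241, -3.132, -0.0]
ft_force: [-0.3, -0.1, -0.4]
gripper_width: 0.151
```

Request:
{"name": "drive_tool", "arguments": {"moves": [[[0, 0, 0.0015, 0, 1], [0, 0, 0.0005, 0, 1], [0, 0, 0, 0, 1]]]}}

```text
time_s: 11.72
position: [0.5698, 0.0105, 0.1192]
ee_rot: [-0.241, -3.132, -0.0]
ft_force: [-0.3, 0.1, -0.1]
gripper_width: 0.155
```

Tip at ≈0.0506; continue by feel.

Request:
{"name": "drive_tool", "arguments": {"moves": [[[0, 0, 0.001, 0, 1], [0, 0, 0.001, 0, 1], [0, 0, 0, 0, 1]]]}}

```text
time_s: 12.1
position: [0.5697, 0.0105, 0.1172]
ee_rot: [-0.241, -3.132, -0.0]
ft_force: [-0.4, 0.4, 0.1]
gripper_width: 0.155
```

Request:
{"name": "drive_tool", "arguments": {"moves": [[[0, 0, 0.001, 0, 1], [0, 0, 0.001, 0, 1], [0, 0, 0, 0, 1]]]}}

```text
time_s: 12.48
position: [0.5698, 0.0105, 0.1152]
ee_rot: [0.241, 3.132, 0.0]
ft_force: [0.7, -0.0, -1.1]
gripper_width: 0.155
```

Request:
{"name": "drive_tool", "arguments": {"moves": [[[0, 0, 0.001, 0, 1], [0, 0, 0.001, 0, 1], [0, 0, 0, 0, 1]]]}}

```text
time_s: 12.85
position: [0.5698, 0.0105, 0.1132]
ee_rot: [0.241, 3.132, 0.0]
ft_force: [0.1, -0.4, -0.1]
gripper_width: 0.154
```

Request:
{"name": "drive_tool", "arguments": {"moves": [[[0, 0, 0.001, 0, 1], [0, 0, 0.001, 0, 1], [0, 0, 0, 0, 1]]]}}

```text
time_s: 13.22
position: [0.5698, 0.0105, 0.1112]
ee_rot: [0.241, 3.132, 0.0]
ft_force: [0.1, -0.6, 0.5]
gripper_width: 0.154
```

Request:
{"name": "drive_tool", "arguments": {"moves": [[[0, 0, 0.001, 0, 1], [0, 0, 0.0005, 0, 1], [0, 0, 0, 0, 1]]]}}

```text
time_s: 13.6
position: [0.5698, 0.0105, 0.1098]
ee_rot: [0.241, 3.132, 0.0]
ft_force: [1.5, 0.1, -0.6]
gripper_width: 0.155
```

Request:
{"name": "drive_tool", "arguments": {"moves": [[[0, 0, 0.001, 0, 1], [0, 0, 0.0005, 0, 1], [0, 0, 0, 0, 1]]]}}

```text
time_s: 13.98
position: [0.5699, 0.0105, 0.1086]
ee_rot: [0.241, 3.132, 0.0]
ft_force: [-0.4, 0.4, 2.2]
gripper_width: 0.155
```

Request:
{"name": "drive_tool", "arguments": {"moves": [[[0, 0, 0.0005, 0, 1], [0, 0, 0.0005, 0, 1], [0, 0, 0, 0, 1]]]}}

```text
time_s: 14.35
position: [0.5699, 0.0105, 0.1074]
ee_rot: [0.241, 3.132, 0.0]
ft_force: [-0.3, -0.5, 3.8]
gripper_width: 0.155
```

Request:
{"name": "drive_tool", "arguments": {"moves": [[[0, 0, 0.0005, 0, 1], [0, 0, 0.0005, 0, 1], [0, 0, 0, 0, 1]]]}}

```text
time_s: 14.72
position: [0.5699, 0.0105, 0.1064]
ee_rot: [0.241, 3.132, 0.0]
ft_force: [-0.2, -0.0, 4.9]
gripper_width: 0.154
```

Request:
{"name": "drive_tool", "arguments": {"moves": [[[0, 0, 0.0005, 0, 1], [0, 0, 0.0005, 0, 1], [0, 0, 0.0005, 0, 1], [0, 0, 0, 0, 1]]]}}

```text
time_s: 15.22
position: [0.5699, 0.0105, 0.105]
ee_rot: [0.241, 3.132, 0.0]
ft_force: [-1.2, 0.3, 6.5]
gripper_width: 0.152
```

Request:
{"name": "drive_tool", "arguments": {"moves": [[[0, 0, 0.0005, 0, 1], [0, 0, 0.0005, 0, 1], [0, 0, 0, 0, 1]]]}}

```text
time_s: 15.6
position: [0.5699, 0.0105, 0.1042]
ee_rot: [0.241, 3.132, 0.0]
ft_force: [-1.9, -0.6, 5.9]
gripper_width: 0.153
```

Request:
{"name": "drive_tool", "arguments": {"moves": [[[0, 0, 0.0005, 0, 1], [0, 0, 0, 0, 1]]]}}

```text
time_s: 15.85
position: [0.5699, 0.0105, 0.1037]
ee_rot: [0.241, 3.132, 0.0]
ft_force: [-1.2, -0.3, 6.9]
gripper_width: 0.153
```

Request:
{"name": "drive_tool", "arguments": {"moves": [[[0, 0, 0.0005, 0, 1], [0, 0, 0, 0, 1]]]}}

```text
time_s: 16.1
position: [0.5699, 0.0105, 0.1033]
ee_rot: [0.241, 3.132, 0.0]
ft_force: [-0.5, -0.3, 8.2]
gripper_width: 0.153
```

Request:
{"name": "drive_tool", "arguments": {"moves": [[[0, 0, 0.0005, 0, 1], [0, 0, 0, 0, 1]]]}}

```text
time_s: 16.35
position: [0.5699, 0.0105, 0.103]
ee_rot: [0.241, 3.132, 0.0]
ft_force: [-0.9, 0.5, 8.2]
gripper_width: 0.155
```

Request:
{"name": "drive_tool", "arguments": {"moves": [[[0, 0, 0.0005, 0, 1], [0, 0, 0, 0, 1]]]}}

```text
time_s: 16.6
position: [0.57, 0.0105, 0.1029]
ee_rot: [0.241, 3.131, 0.0]
ft_force: [-0.9, -0.3, 10.0]
gripper_width: 0.153
```

Request:
{"name": "drive_tool", "arguments": {"moves": [[[0, 0, 0.0005, 0, 1], [0, 0, 0, 0, 1], [0, 0, 0, 0, 1]]]}}

```text
time_s: 16.98
position: [0.5701, 0.0105, 0.1028]
ee_rot: [0.241, 3.131, 0.0]
ft_force: [-2.3, 0.1, 11.4]
gripper_width: 0.152
```

Request:
{"name": "drive_tool", "arguments": {"moves": [[[0.001, 0, 0, 0, 1], [0.001, 0, 0, 0, 1], [0.001, 0, 0, 0, 1], [0, 0, 0, 0, 1]]]}}

```text
time_s: 17.48
position: [0.5692, 0.0107, 0.1029]
ee_rot: [0.241, 3.126, -0.0]
ft_force: [1.2, 0.6, 9.3]
gripper_width: 0.156
```

Request:
{"name": "drive_tool", "arguments": {"moves": [[[0.001, 0, 0, 0, 1], [0.001, 0, 0, 0, 1], [0.001, 0, 0, 0, 1], [0, 0, 0, 0, 1]]]}}

```text
time_s: 17.98
position: [0.5674, 0.0109, 0.103]
ee_rot: [0.241, 3.124, -0.001]
ft_force: [2.9, -0.3, 7.8]
gripper_width: 0.152
```

Request:
{"name": "drive_tool", "arguments": {"moves": [[[0, 0, 0.0005, 0, 1], [0.001, 0, 0.0003, 0, 1], [0, 0, 0, 0, 1]]]}}

```text
time_s: 18.35
position: [0.5672, 0.0109, 0.103]
ee_rot: [0.241, 3.122, -0.001]
ft_force: [4.0, -0.5, 11.3]
gripper_width: 0.154
```

Run:
```python
from h import *
from scipy.spatial.transform import Rotation as R
f=[]
for i in range(6):
    optics.get_image("top");o=observe();f.append(o["ft_force"])
print(np.array(f).round(1),o["position"],R.from_rotvec(o["ee_rot"]).as_matrix()[:,2])
```

```text
[[ 3.  -0.7 11.4]
 [ 2.4 -0.4 11.2]
 [ 2.9 -0.1 11.7]
 [ 3.5 -0.4 10.9]
 [ 2.9 -0.8 11.6]
 [ 2.4 -0.5 11.4]] [0.56718833 0.01096947 0.10294481] [ 0.0100144  -0.00123543 -0.99994909]
```

Request:
{"name": "drive_tool", "arguments": {"moves": [[[0.001, 0, 0, 0, 1], [0.001, 0, 0, 0, 1], [0.001, 0, 0, 0, 1], [0, 0, 0, 0, 1]]]}}

```text
time_s: 19.15
position: [0.5644, 0.0114, 0.1031]
ee_rot: [0.241, 3.122, -0.001]
ft_force: [3.8, -0.7, 9.8]
gripper_width: 0.157
```

Request:
{"name": "drive_tool", "arguments": {"moves": [[[0.001, 0, 0, 0, 1], [0.001, 0, 0, 0, 1], [0.001, 0, 0, 0, 1], [0, 0, 0, 0, 1]]]}}

```text
time_s: 19.65
position: [0.5616, 0.0118, 0.1033]
ee_rot: [0.24, 3.121, -0.001]
ft_force: [3.6, -1.1, 12.4]
gripper_width: 0.148
```

Request:
{"name": "drive_tool", "arguments": {"moves": [[[0.001, 0, -0.0001, 0, 1], [0.001, 0, -0.0001, 0, 1], [0.001, 0, -0.0001, 0, 1], [0.001, 0, -0.0001, 0, 1], [0, 0, 0, 0, 1]]]}}

```text
time_s: 20.27
position: [0.5575, 0.0125, 0.1035]
ee_rot: [0.241, 3.122, -0.001]
ft_force: [2.6, -0.9, 11.0]
gripper_width: 0.152
```

Request:
{"name": "drive_tool", "arguments": {"moves": [[[0.001, 0, -0.0001, 0, 1], [0.001, 0, -0.0001, 0, 1], [0.001, 0, -0.0001, 0, 1], [0.001, 0, -0.0001, 0, 1], [0, 0, 0, 0, 1]]]}}

```text
time_s: 20.9
position: [0.5534, 0.0131, 0.1037]
ee_rot: [0.241, 3.122, -0.001]
ft_force: [2.6, -0.7, 10.9]
gripper_width: 0.154
```

Request:
{"name": "drive_tool", "arguments": {"moves": [[[0.001, 0, -0.0001, 0, 1], [0.001, 0, 0, 0, 1], [0.001, 0, -0.0001, 0, 1], [0.001, 0, 0, 0, 1], [0, 0, 0, 0, 1]]]}}

```text
time_s: 21.52
position: [0.5495, 0.0137, 0.104]
ee_rot: [0.241, 3.122, -0.001]
ft_force: [2.8, -0.1, 11.2]
gripper_width: 0.155
```

Request:
{"name": "drive_tool", "arguments": {"moves": [[[0.001, 0, -0.0001, 0, 1], [0.001, 0, 0, 0, 1], [0.001, 0, -0.0001, 0, 1], [0.001, 0, 0, 0, 1], [0, 0, 0, 0, 1]]]}}

```text
time_s: 22.15
position: [0.5456, 0.0143, 0.1042]
ee_rot: [0.24, 3.122, -0.001]
ft_force: [2.8, -1.1, 11.7]
gripper_width: 0.152
```

Request:
{"name": "drive_tool", "arguments": {"moves": [[[0.001, 0, -0.0001, 0, 1], [0.001, 0, 0, 0, 1], [0.001, 0, -0.0001, 0, 1], [0.001, 0, 0, 0, 1], [0, 0, 0, 0, 1]]]}}

```text
time_s: 22.78
position: [0.5417, 0.0149, 0.1044]
ee_rot: [0.241, 3.122, -0.001]
ft_force: [2.9, -0.9, 12.7]
gripper_width: 0.154
```

Request:
{"name": "drive_tool", "arguments": {"moves": [[[0.001, 0, -0.0001, 0, 1], [0.001, 0, -0.0001, 0, 1], [0.001, 0, -0.0001, 0, 1], [0.001, 0, -0.0001, 0, 1], [0, 0, 0, 0, 1]]]}}

```text
time_s: 23.4
position: [0.5376, 0.0156, 0.1047]
ee_rot: [0.241, 3.122, -0.001]
ft_force: [3.3, -1.1, 11.4]
gripper_width: 0.153
```

Request:
{"name": "drive_tool", "arguments": {"moves": [[[0.001, 0, -0.0001, 0, 1], [0.001, 0, 0, 0, 1], [0.001, 0, -0.0001, 0, 1], [0.001, 0, 0, 0, 1], [0, 0, 0, 0, 1]]]}}

```text
time_s: 24.02
position: [0.5336, 0.0162, 0.1049]
ee_rot: [0.241, 3.122, -0.001]
ft_force: [3.3, -0.9, 12.0]
gripper_width: 0.149
```

Request:
{"name": "drive_tool", "arguments": {"moves": [[[0.001, 0, -0.0001, 0, 1], [0.001, 0, 0, 0, 1], [0.001, 0, -0.0001, 0, 1], [0.001, 0, 0, 0, 1], [0, 0, 0, 0, 1]]]}}

```text
time_s: 24.65
position: [0.5297, 0.0168, 0.1051]
ee_rot: [0.24, 3.122, -0.001]
ft_force: [2.5, -0.5, 10.4]
gripper_width: 0.149
```

Request:
{"name": "drive_tool", "arguments": {"moves": [[[0.001, 0, -0.0001, 0, 1], [0.001, 0, 0, 0, 1], [0.001, 0, -0.0001, 0, 1], [0.001, 0, 0, 0, 1], [0, 0, 0, 0, 1]]]}}

```text
time_s: 25.28
position: [0.5258, 0.0174, 0.1053]
ee_rot: [0.24, 3.122, -0.001]
ft_force: [3.5, -0.5, 11.1]
gripper_width: 0.153
```

Request:
{"name": "drive_tool", "arguments": {"moves": [[[0.001, 0, -0.0001, 0, 1], [0.001, 0, 0, 0, 1], [0.001, 0, -0.0001, 0, 1], [0.001, 0, 0, 0, 1], [0, 0, 0, 0, 1]]]}}

```text
time_s: 25.9
position: [0.5219, 0.018, 0.1055]
ee_rot: [0.241, 3.122, -0.001]
ft_force: [3.2, -0.5, 12.4]
gripper_width: 0.15
```

Request:
{"name": "drive_tool", "arguments": {"moves": [[[0.001, 0, -0.0001, 0, 1], [0.001, 0, 0, 0, 1], [0, 0, 0, 0, 1]]]}}

```text
time_s: 26.28
position: [0.52, 0.0183, 0.1056]
ee_rot: [0.241, 3.122, -0.001]
ft_force: [3.1, -0.6, 10.4]
gripper_width: 0.157
```

Request:
{"name": "drive_tool", "arguments": {"moves": [[[0.001, 0, -0.0001, 0, 1], [0.001, 0, 0, 0, 1], [0, 0, 0, 0, 1]]]}}

```text
time_s: 26.65
position: [0.5189, 0.0185, 0.1057]
ee_rot: [0.24, 3.12, -0.001]
ft_force: [4.8, -0.6, 9.2]
gripper_width: 0.149
```

Request:
{"name": "drive_tool", "arguments": {"moves": [[[0.001, 0, -0.0001, 0, 1], [0, 0, 0, 0, 1]]]}}

```text
time_s: 26.9
position: [0.5187, 0.0185, 0.1058]
ee_rot: [0.24, 3.118, -0.001]
ft_force: [6.1, -2.7, 7.9]
gripper_width: 0.154
```

Request:
{"name": "drive_tool", "arguments": {"moves": [[[0.001, 0, 0, 0, 1], [0, 0, 0, 0, 1]]]}}

```text
time_s: 27.15
position: [0.5185, 0.0186, 0.1058]
ee_rot: [0.24, 3.117, -0.001]
ft_force: [7.0, -1.7, 7.3]
gripper_width: 0.15
```

Request:
{"name": "drive_tool", "arguments": {"moves": [[[-0.002, 0, -0.001, 0, 1], [-0.002, 0, -0.002, 0, 1], [-0.001, 0, -0.003, 0, 1], [-0.001, 0, -0.003, 0, 1], [0, 0, 0, 0, 1]]]}}

```text
time_s: 27.78
position: [0.5193, 0.0184, 0.1127]
ee_rot: [0.241, 3.128, 0.0]
ft_force: [4.1, -1.0, 2.0]
gripper_width: 0.154
```

Request:
{"name": "drive_tool", "arguments": {"moves": [[[0, 0, -0.003, 0, 1], [0, 0, -0.005, 0, 1], [0, 0, -0.01, 0, 1], [0, 0, -0.015, 0, 1], [0, 0, -0.02, 0, 1], [0, 0, -0.03, 0, 1], [0, 0, -0.02, 0, 1], [0, 0, 0, 0, 1], [0, 0, 0, 0, 1]]]}}

```text
time_s: 28.9
position: [0.5164, 0.0188, 0.2148]
ee_rot: [-0.241, -3.131, -0.0]
ft_force: [-0.2, -1.3, 0.1]
gripper_width: 0.151
```

Run:
```python
from h import *
from scipy.spatial.transform import Rotation as R
o=observe();print(o["position"],R.from_rotvec(o["ee_rot"]).as_matrix().round(4),o["time_s"],o["ft_force"],o["gripper_width"])
w=optics.get_image("wrist");s=optics.get_image("scene")
np.savez("w4.npz",**{k:w[k] for k in ["img","R","t","fx","fy","cx","cy"]})
b=cv2.resize(s["img"][110:240,190:340,::-1],None,fx=2.3,fy=2.3,interpolation=cv2.INTER_CUBIC)
a=w["img"][:480,120:570,::-1]
cv2.imwrite("pics/w4.png",np.hstack([a,np.pad(b,((0,480-b.shape[0]),(0,0),(0,0)))]))
```

```text
[0.51641179 0.01875546 0.21484086] [[-9.882e-01  1.532e-01 -1.800e-03]
 [ 1.532e-01  9.882e-01  3.000e-04]
 [ 1.800e-03 -0.000e+00 -1.000e+00]] 28.9 [-0.16688236 -1.29938898  0.0605801 ] 0.15142144054066595
```

View pics/w4.png

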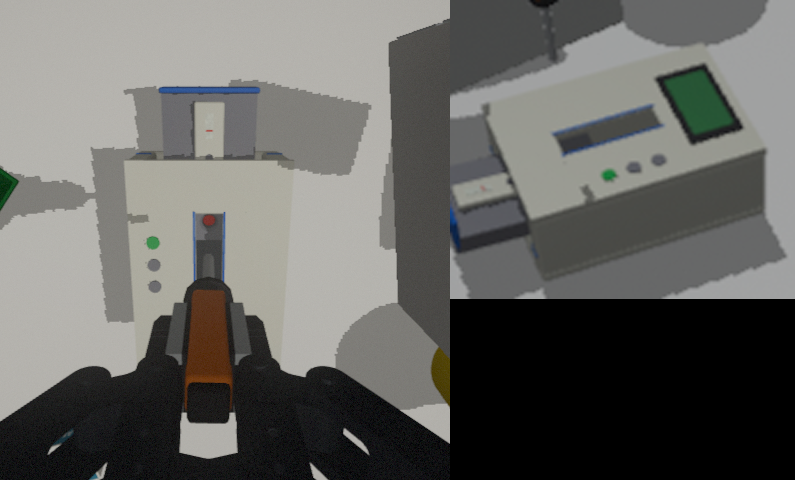

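Request:
{"name": "drive_tool", "arguments": {"moves": [[[-0.0111, -0.0503, 0, 0, 1], [-0.0111, -0.0503, 0, 0, 1], [-0.0111, -0.0503, 0, 0, 1], [-0.0111, -0.0503, 0, 0, 1], [-0.0111, -0.0503, 0, 0, 1], [-0.0111, -0.0503, 0, 0, 1], [0, 0, 0.03, 0.123, 1], [0, 0, 0.03, 0.123, 1], [0, 0, 0.01, 0, 1], [0, 0, 0, 0, 1], [0, 0, 0, 0, 1]]]}}

```text
time_s: 30.38
position: [0.5378, -0.2901, 0.1465]
ee_rot: [0.621, 3.078, -0.001]
ft_force: [-0.7, 0.3, 0.5]
gripper_width: 0.152
```

Run:
```python
from h import *
from scipy.spatial.transform import Rotation as R
o=observe();print(o["position"],R.from_rotvec(o["ee_rot"]).as_matrix().round(4),o["time_s"],o["ft_force"],o["gripper_width"])
w=optics.get_image("wrist");s=optics.get_image("scene")
np.savez("w5.npz",**{k:w[k] for k in ["img","R","t","fx","fy","cx","cy"]});np.savez("s5.npz",**{k:s[k] for k in ["img","R","t","fx","fy","cx","cy"]})
x,y=map(int,P([.535,-.289,.06],w));xs,ys=map(int,P([.535,-.289,.06],s));print("origins",x-45,y-60,xs-35,ys-60)
a=cv2.resize(w["img"][y-60:y+40,x-45:x+45,::-1],None,fx=5,fy=5,interpolation=cv2.INTER_CUBIC)
b=cv2.resize(s["img"][ys-60:ys+40,xs-35:xs+35,::-1],None,fx=5,fy=5,interpolation=cv2.INTER_CUBIC)
cv2.imwrite("pics/w5.png",np.hstack([a,b]))
for l in ["pin_tip","stand_hole"]:
  for p in (w,s):
    for r in nets.tip_of(l,p)[:2]: print(l,round(r["p"],2),W(r["position"],p).round(4))
```

```text
[ 0.53777971 -0.29006083  0.14651279] [[-9.217e-01  3.880e-01  1.800e-03]
 [ 3.880e-01  9.217e-01 -1.100e-03]
 [-2.100e-03 -4.000e-04 -1.000e+00]] 30.375 [-0.66167702  0.25768282  0.54687494] 0.1521220503857134
origins 283 183 323 248
pin_tip 0.81 [ 0.5331 -0.2901  0.0777]
pin_tip 0.31 [ 0.5397 -0.2887  0.1326]
pin_tip 0.68 [ 0.5352 -0.2962  0.0755]
pin_tip 0.68 [ 3.279e-01 -2.439e-01  1.000e-04]
stand_hole 0.66 [ 0.4636 -0.1867  0.0585]
stand_hole 0.61 [ 0.4328 -0.3647  0.0556]
stand_hole 0.65 [ 0.4261 -0.3608  0.0564]
stand_hole 0.58 [ 0.5349 -0.2839  0.0542]
```

View pics/w5.png

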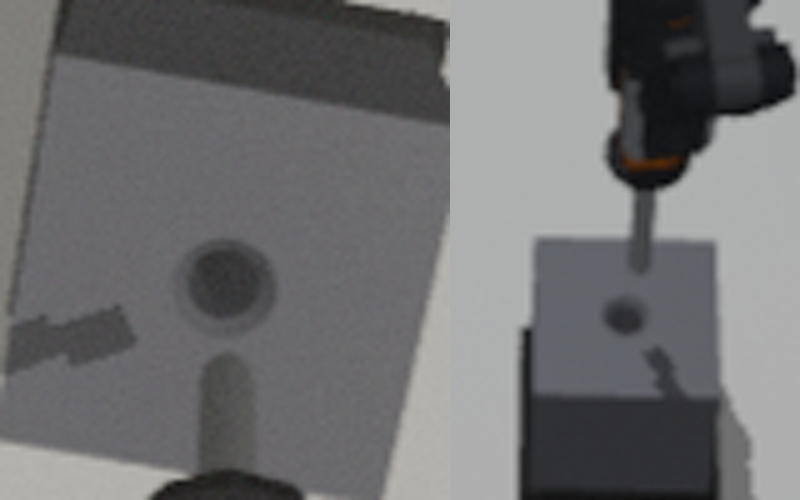

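Run:
```python
from h import *
w=dict(np.load("w5.npz"));s=dict(np.load("s5.npz"))
T=np.array([.5378,-.2901]);ax=np.array([-.9217,.388]);ay=np.array([.388,.9217])
pr=lambda n,b:print(n,b.round(4),"toolx",round((b[:2]-T)@ax,4),"tooly",round((b[:2]-T)@ay,4))
h=lambda x,y:(283+x/5,183+y/5);k=lambda x,y:(323+(x-450)/5,248+y/5)
pr("hole w",ray(*h(225,287),.055,w));t=ray(*h(227,353),.078,w);t[:2]-=.003*ax;pr("tip w",t)
pr("hole s",ray(*k(626,316),.055,s))
R=np.array(s["R"]);cam=-R.T@s["t"];t=ray(*k(640,273),.078,s);d=(cam-t)[:2];t[:2]-=.003*d/np.linalg.norm(d);pr("tip s",t)
```

```text
hole w [ 0.5344 -0.2892  0.055 ] toolx 0.0035 tooly -0.0005
tip w [ 0.5372 -0.2902  0.078 ] toolx 0.0005 tooly -0.0003
hole s [ 0.534  -0.2895  0.055 ] toolx 0.0037 tooly -0.0009
tip s [ 0.5375 -0.2895  0.078 ] toolx 0.0005 tooly 0.0005
```

Request:
{"name": "drive_tool", "arguments": {"moves": [[[0.0028, -0.0005, 0, 0, 1], [0, 0, 0, 0, 1], [0, 0, 0.01, 0, 1], [0, 0, 0.008, 0, 1], [0, 0, 0.005, 0, 1], [0, 0, 0.005, 0, 1], [0, 0, 0.005, 0, 1], [0, 0, 0, 0, 1]]]}}

```text
time_s: 31.68
position: [0.5341, -0.2891, 0.1119]
ee_rot: [-0.624, -3.079, -0.001]
ft_force: [0.1, -1.6, -1.4]
gripper_width: 0.155
```

Request:
{"name": "drive_tool", "arguments": {"moves": [[[-0.0005, 0, 0.008, 0, 1], [0, 0, 0.008, 0, 1], [0, 0, 0.008, 0, 1], [0, 0, 0.006, 0, 1], [0, 0, 0.004, 0, 1], [0, 0, 0, 0, 1], [0, 0, 0, 0, 1]]]}}

```text
time_s: 32.55
position: [0.5349, -0.2895, 0.0786]
ee_rot: [0.624, 3.079, -0.0]
ft_force: [0.3, -0.5, -0.6]
gripper_width: 0.154
```

Request:
{"name": "drive_tool", "arguments": {"moves": [[[0, 0, 0.001, 0, 1], [0, 0, 0.001, 0, 1], [0, 0, 0.001, 0, 1], [0, 0, 0, 0, 1]]]}}

```text
time_s: 33.05
position: [0.5346, -0.2893, 0.0753]
ee_rot: [-0.624, -3.079, -0.0]
ft_force: [-0.6, 0.2, -1.3]
gripper_width: 0.154
```

Request:
{"name": "drive_tool", "arguments": {"moves": [[[0, 0, 0.001, 0, 1], [0, 0, 0.0005, 0, 1], [0, 0, 0, 0, 1]]]}}

```text
time_s: 33.42
position: [0.5346, -0.2893, 0.0738]
ee_rot: [-0.624, -3.079, -0.0]
ft_force: [0.4, -0.6, -0.6]
gripper_width: 0.153
```

Request:
{"name": "drive_tool", "arguments": {"moves": [[[0, 0, 0.0005, 0, 1], [0, 0, 0.0005, 0, 1], [0, 0, 0, 0, 1]]]}}

```text
time_s: 33.8
position: [0.5347, -0.2894, 0.0736]
ee_rot: [0.624, 3.079, -0.0]
ft_force: [-1.5, 0.8, 5.0]
gripper_width: 0.154
```

Flange seated (contact at the original height). Open and withdraw upward.

Request:
{"name": "drive_tool", "arguments": {"moves": [[[0, 0, -0.0005, 0, 0.8], [0, 0, 0, 0, 0.6], [0, 0, 0, 0, 0.3], [0, 0, 0, 0, 0], [0, 0, 0, 0, 0], [0, 0, 0, 0, 0], [0, 0, 0, 0, 0], [0, 0, -0.01, 0, 0], [0, 0, -0.03, 0, 0], [0, 0, -0.05, 0, 0], [0, 0, -0.05, 0, 0], [0, 0, -0.05, 0, 0], [0, 0, -0.05, 0, 0], [0, 0, 0, 0, 0], [0, 0, 0, 0, 0], [0, 0, 0, 0, 0]]]}}

```text
time_s: 35.8
position: [0.534, -0.2889, 0.3118]
ee_rot: [-0.623, -3.076, -0.002]
ft_force: [0.5, 0.7, -0.5]
gripper_width: 0.998
```

Run:
```python
from h import *
o=observe();print(o["position"],o["time_s"],o["ft_force"])
w=optics.get_image("wrist");s=optics.get_image("scene");t=optics.get_image("top")
for l in ["pin","pin_grip","button_spot","lancet_box","glue_stick","swab_pack"]:
  for p in (w,s,t):
    for r in nets.tip_of(l,p)[:1]: print(l,round(r["p"],2),W(r["position"],p).round(3))
x,y=map(int,P([.535,-.289,.08],w))
a=cv2.resize(w["img"][max(0,y-60):,x-60:x+60,::-1][:120],None,fx=4,fy=4)
f=s["img"][100:360,180:420,::-1]; f=cv2.resize(f,None,fx=1.3,fy=1.3); f=np.pad(f,((0,480-f.shape[0]),(0,0),(0,0)))
cv2.imwrite("pics/end.png",np.hstack([a,f]))
```

```text
[ 0.53397591 -0.28891808  0.31180613] 35.8 [ 0.52196657  0.72837265 -0.48317539]
pin 0.83 [ 0.535 -0.292  0.059]
pin 0.75 [ 0.534 -0.291  0.06 ]
pin_grip 0.75 [ 0.534 -0.288  0.094]
pin_grip 0.98 [ 0.538 -0.292  0.092]
button_spot 0.8 [0.568 0.005 0.072]
button_spot 0.86 [0.572 0.016 0.07 ]
lancet_box 0.68 [ 0.756 -0.179  0.005]
lancet_box 0.69 [ 0.754 -0.179 -0.004]
lancet_box 0.81 [ 0.755 -0.176 -0.001]
glue_stick 0.9 [ 0.676 -0.321  0.003]
glue_stick 0.78 [ 0.676 -0.317  0.002]
glue_stick 0.84 [ 0.673 -0.315 -0.002]
swab_pack 0.92 [ 0.329 -0.243  0.001]
swab_pack 0.69 [ 0.333 -0.242 -0.   ]
```

View pics/end.png

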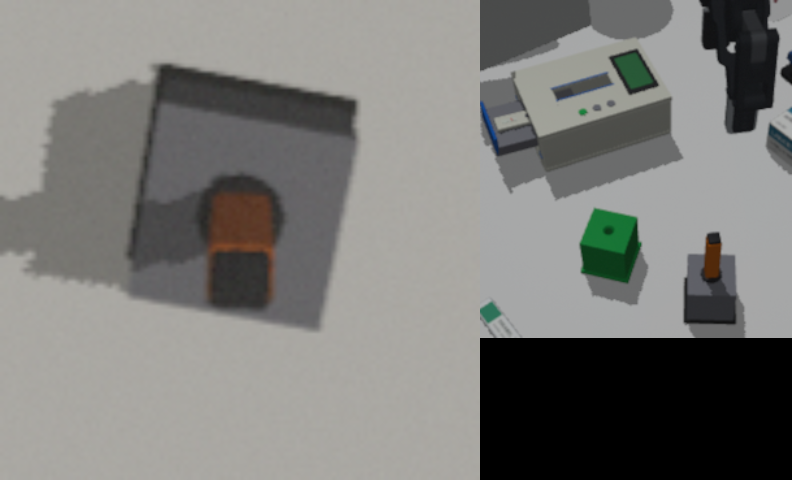

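The pin tool stands upright in its stand with the flange on the top, the tray is out, and the bystanders are in place.

```bash
python3 -c "
from rig import finish_job
print(finish_job())"
```

```text
the job is handed in; nothing more can be done
None
```

I released the tray, pushed it out to its stop and stood the pin tool back in its stand. The job was handed in at about 36 s of the 72 s allowed, and it reports no verdict.

- **Press:** I found the button by feel. It bottomed after about 6 mm of travel, at 8 to 11 N.
- **Push:** The force on the button, read at the end of each short step, was 9 to 13 N on the way. It eased to about 7 N once the tray reached its stop. The track rose by about 3 mm on the way out. The largest force reading was 12.7 N along the press, about 13 N with the sideways push. Forces between readings were not recorded.
- **Tray:** It travelled about 49 mm, judged from the tool's motion and the side force rising at the end. The last pictures show it out.
- **Pin tool:** It stands upright with its flange on the stand. The wrist force showed contact at the same height as when I gripped it, and the last picture agrees.
- **Bystanders:** The carton, glue stick and swab pack are where they were, to within the networks' error of a few millimetres.

I did not measure that the button came back up. I infer it from the pin being lifted clear with the tray past 43 mm, and the red button was visible in the picture taken after that. No check failed or disagreed.

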